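# Check the coolant pump shaft and load the finned couplers on the cold plate

### The arm

A 7-joint arm with a two-finger parallel gripper is mounted at the origin on the work surface. World frame = base frame: x ahead of the robot, y to its left, z up, the work surface at z = 0. Lengths are in m, angles in rad, forces in N, time in s.
With the tool pointing down it reaches from about 0.425 to 0.875 m from the base axis. Payload 4.7 kg.
Tool frame: the origin (TCP) lies between the finger pads; the fingertips stand 14 mm ahead of it and the grasp point (between the pads) lies 5 mm behind it (ctrl.finger_overhang is the distance from the TCP to the fingertips, in m); z points along the fingers, y is the direction in which the jaws open and shut (so a half turn about z gives the same grasp; the last joint's range is limited). The gripper opens to 87 mm and grips with 3 to 60 N. Pads are 19 mm wide; open, the fingers measure 117 mm over their backs; the gripper's body (75 mm by 190 mm) begins 51 mm behind the grasp point.
Start: joints at [1.118, 0.321, -0.07, 1.45, 0.023, 1.371, -0.057], TCP at [0.293, -0.58, 0.237] pointing down, gripper open.
Joint ranges: [-2.86, 2.86], [-0.3, 2.09], [-1.38, 1.24], [0.06, 2.45], [-1.56, 4.7], [0.09, 2.05], [-2.69, 2.69]. Speed limits (rad/s): [2.57, 2.57, 3.14, 3.14, 3.14, 3.14, 3.14].

### API

Orientations are given as a unit quaternion [x, y, z, w].
In Python, from workcell import readout, eyes, order, ctrl gives the robot as it stands. The module is installed in compiled form; this text tells all that it offers.
- The arm moves only by the shell command python3 -m jog 'ROWS'. ROWS is JSON, a list of rows, each a list of 7 numbers: the turn, a rotation vector about the tool's x, y, z in rad, then the shift along the tool's x, y, z in mm, then the opening, from 0 (shut) to 1 (fully open). In form: [[rx, ry, rz, dx, dy, dz, hand], ...]. A call has 1 to 20 rows; each row shifts and turns the commanded pose from where the row before left it, along the tool's axes as they then stand; what a row does not reach is not made up. A row lasts 1/8 s, in which the tool goes at most 62.5 mm and 10.7 degrees, less where a joint would pass 70% of its speed; a pose out of reach is approached as far as the arm can. A call with a gripper value outside its range is refused whole. The fingers move at their own pace and stop on an object; the grip force is fixed at half the most. Time passes only in rows, so rows that do not move let the fingers close. It gives the time, the measured TCP pose, the force and the opening at its end, in the units of the state.
- readout.state(): the state, without advancing time (a new reading comes with each control period).
- eyes.snapshot(name): name is "side" or "top"; returns a dict with "color" (384x512x3 uint8, blue, green, red), "fx", "fy", "cx", "cy" (pixels), "rvec" (rotation vector, rad) and "tvec" (3), from world to camera coordinates, as OpenCV has them. Camera axes: x right, y down, z forward; pixel columns grow to the right and rows downward; lengths in m; the calibration is good to about 2 mm. A picture is of the moment at which its call begins. There is no depth.
- order.close_job(): hands the job in, once; it reports no verdict.
The state is a dict: "clock": time; "joint_pos": joint angles; "qvel": joint speeds; "effort": joint torques, N m; "ee_pos": TCP position; "tcp_rot": TCP orientation; "ft_force": force on the tool from outside, world axes, zero at the start; "moment": the same for the moment, N m; "opening": finger opening in m.
Only numpy, scipy, OpenCV 4.12 (cv2) and the standard library are available. Lean on these libraries where they do the work, as an engineer would, in place of code of your own. Each camera call takes 0.05 s, during which the arm holds its last target. There are 200 camera calls.

### The job

Get the cooling bench ready: swing the pump's guard door wide open, feel the shaft's end float by pulling its knob fully out to the stop and then pushing it fully home, and shut the guard again at the end. Set every heat coupler on the bench onto a dock of its own size on the cold plate, fins interlaced, centred and fully home (large ones on large docks, small on small). Leave the other things on the bench where they are.

Things in the scene. Friction and masses are not known exactly. Their poses are not given: they have to be found in the camera images.
- guard (a joint): Pump's grey box-shaped guard door, rad: 0 shut, 1.7 stop. Vertical hinge at its right end seen from the robot; opening swings the handle end to the robot, then right (counter-clockwise from above). Stays where left (0.08 N m friction). 170 mm wide, front panel 65 mm off the pump's face; a top flange, upper side 108 mm above the bench, covers the shaft knob while shut.
- guard_handle (a point): Grip point of the door's handle: upright round bar 12 mm thick, 35 mm off the front panel near its free edge, 61 to 131 mm above the bench (this point 98 mm), with brackets to the panel at 71 and 104 mm. Moves with the door. z up, y along the panel away from the hinge, -x out of the panel, to the robot when shut.
- guard_hinge (a point): Point on the door's upright hinge axis, 96 mm above the bench. In the door's axes the handle point is at -100 mm x, +142 mm y from it.
- shaft (a joint): Axial position of the pump shaft in m: 0 pushed fully in (inner stop), 0.014 pulled fully out (outer stop). Slides with about 2 N of friction and stays where left; starts in between.
- shaft_knob (a point): Centre of the round steel knob on the shaft's end, 26 mm diameter, 32 mm long along the shaft, 85 mm above the bench, in front of the pump's face (its rear end 8 mm off the face when pushed in). -x is the level pulling-out direction, roughly to the robot. Moves with the shaft; reachable from above once the guard is open wide.
- pump: White bench coolant pump unit, fixed, 180 (x) x 170 (y) x 120 mm high; origin middle of the underside; -x is its front, where shaft and guard are.
- plate: Steel cold plate, fixed on the bench, 100 (x) x 345 (y) x 12 mm thick, origin middle of its underside; carries the four docks in a row along its y axis, 84 mm apart, in any order.
- coupler_l1: Large aluminium heat coupler, loose, may be absent. 5 downward fins 18 mm tall (row 52 mm wide in x), on them a base plate 64 x 50 x 5 mm, on top a hollow grip rib 14 (x) x 40 (y) mm, 23 to 49 mm above the origin. 0.16 kg +-30 %. Alike after a half turn; starts fins down on the bench. Origin: middle of the underside. Fins along its y: 50 mm long, 4 thick, 12 pitch, rounded tips.
- coupler_l2: Large aluminium heat coupler, loose, may be absent. 5 downward fins 18 mm tall (row 52 mm wide in x), on them a base plate 64 x 50 x 5 mm, on top a hollow grip rib 14 (x) x 40 (y) mm, 23 to 49 mm above the origin. 0.16 kg +-30 %. Alike after a half turn; starts fins down on the bench. Origin: middle of the underside. Fins along its y: 50 mm long, 4 thick, 12 pitch, rounded tips.
- coupler_s1: Small aluminium heat coupler, loose, may be absent. 4 downward fins 18 mm tall (row 40 mm wide in x), on them a base plate 52 x 50 x 5 mm, on top a hollow grip rib 14 (x) x 40 (y) mm, 23 to 49 mm above the origin. 0.12 kg +-30 %. Alike after a half turn; starts fins down on the bench. Origin: middle of the underside. Fins along its y: 50 mm long, 4 thick, 12 pitch, rounded tips.
- coupler_s2: Small aluminium heat coupler, loose, may be absent. 4 downward fins 18 mm tall (row 40 mm wide in x), on them a base plate 52 x 50 x 5 mm, on top a hollow grip rib 14 (x) x 40 (y) mm, 23 to 49 mm above the origin. 0.12 kg +-30 %. Alike after a half turn; starts fins down on the bench. Origin: middle of the underside. Fins along its y: 50 mm long, 4 thick, 12 pitch, rounded tips.
- dock_l1: Large aluminium dock fixed on the cold plate: 6 upward fins 16 mm tall on a base 64 x 50 x 8 mm; its 5 gaps of 8 mm take a large coupler's 5 fins. Fully home: coupler origin 8 mm above the dock's, same centre, x axes parallel (either way round), 2 mm play each side. Origin: middle of the underside. Fins along its y: 50 mm long, 4 thick, 12 pitch, rounded tips.
- dock_l2: Large aluminium dock fixed on the cold plate: 6 upward fins 16 mm tall on a base 64 x 50 x 8 mm; its 5 gaps of 8 mm take a large coupler's 5 fins. Fully home: coupler origin 8 mm above the dock's, same centre, x axes parallel (either way round), 2 mm play each side. Origin: middle of the underside. Fins along its y: 50 mm long, 4 thick, 12 pitch, rounded tips.
- dock_s1: Small aluminium dock fixed on the cold plate: 5 upward fins 16 mm tall on a base 52 x 50 x 8 mm; its 4 gaps of 8 mm take a small coupler's 4 fins. Fully home: coupler origin 8 mm above the dock's, same centre, x axes parallel (either way round), 2 mm play each side. Origin: middle of the underside. Fins along its y: 50 mm long, 4 thick, 12 pitch, rounded tips.
- dock_s2: Small aluminium dock fixed on the cold plate: 5 upward fins 16 mm tall on a base 52 x 50 x 8 mm; its 4 gaps of 8 mm take a small coupler's 4 fins. Fully home: coupler origin 8 mm above the dock's, same centre, x axes parallel (either way round), 2 mm play each side. Origin: middle of the underside. Fins along its y: 50 mm long, 4 thick, 12 pitch, rounded tips.
- meter: Bystander: grey hand multimeter lying flat, 75 x 150 x 35 mm, origin middle of the underside.
- bottle: Bystander: small capped jar, 50 mm diameter, 70 mm tall, origin middle of the underside.
- reel: Bystander: black reel lying flat, 60 mm diameter, 20 mm high, origin middle of the underside.
- driver: Bystander: screwdriver lying on the bench, 170 mm long along its x.
Mind the look-alikes: they are no part of the job. Leave any pink or yellow look-alike of the coupler_s2 alone.

How it is judged:
On the way, in this order (a step that is already met when the one before it is completed fails the run):
1. the guard door is open wide (more than 1.2 rad) (value of joint guard above 1.2 rad), for 0.2 s.
2. the shaft is pulled out to its outer stop (beyond 12 mm) with the guard open (value of joint shaft above 0.012 m and value of joint guard above 0.9 rad), for 0.1 s.
3. the shaft is pushed home to its inner stop (within 2 mm) (value of joint shaft below 0.002 m), for 0.1 s.
At the end, for the whole second after the job is handed in: Every coupler present is at rest on a dock of its own size, fins interlaced and fully home (within 2.5 mm in height, 4 mm across and 7 mm along the fins, level within 0.08 rad); the shaft is within 3 mm of its inner stop and the guard is shut (below 0.08 rad) (((x of coupler_l1 in the frame of dock_l1 between -0.004 and 0.004 m and y of coupler_l1 in the frame of dock_l1 between -0.007 and 0.007 m and z of coupler_l1 in the frame of dock_l1 between 0.004 and 0.0105 m and angle between the z axis of coupler_l1 and the z axis of dock_l1, either way round below 0.08 rad) or (x of coupler_l1 in the frame of dock_l2 between -0.004 and 0.004 m and y of coupler_l1 in the frame of dock_l2 between -0.007 and 0.007 m and z of coupler_l1 in the frame of dock_l2 between 0.004 and 0.0105 m and angle between the z axis of coupler_l1 and the z axis of dock_l2, either way round below 0.08 rad)) and ((x of coupler_l2 in the frame of dock_l1 between -0.004 and 0.004 m and y of coupler_l2 in the frame of dock_l1 between -0.007 and 0.007 m and z of coupler_l2 in the frame of dock_l1 between 0.004 and 0.0105 m and angle between the z axis of coupler_l2 and the z axis of dock_l1, either way round below 0.08 rad) or (x of coupler_l2 in the frame of dock_l2 between -0.004 and 0.004 m and y of coupler_l2 in the frame of dock_l2 between -0.007 and 0.007 m and z of coupler_l2 in the frame of dock_l2 between 0.004 and 0.0105 m and angle between the z axis of coupler_l2 and the z axis of dock_l2, either way round below 0.08 rad)) and ((x of coupler_s1 in the frame of dock_s1 between -0.004 and 0.004 m and y of coupler_s1 in the frame of dock_s1 between -0.007 and 0.007 m and z of coupler_s1 in the frame of dock_s1 between 0.004 and 0.0105 m and angle between the z axis of coupler_s1 and the z axis of dock_s1, either way round below 0.08 rad) or (x of coupler_s1 in the frame of dock_s2 between -0.004 and 0.004 m and y of coupler_s1 in the frame of dock_s2 between -0.007 and 0.007 m and z of coupler_s1 in the frame of dock_s2 between 0.004 and 0.0105 m and angle between the z axis of coupler_s1 and the z axis of dock_s2, either way round below 0.08 rad)) and ((x of coupler_s2 in the frame of dock_s1 between -0.004 and 0.004 m and y of coupler_s2 in the frame of dock_s1 between -0.007 and 0.007 m and z of coupler_s2 in the frame of dock_s1 between 0.004 and 0.0105 m and angle between the z axis of coupler_s2 and the z axis of dock_s1, either way round below 0.08 rad) or (x of coupler_s2 in the frame of dock_s2 between -0.004 and 0.004 m and y of coupler_s2 in the frame of dock_s2 between -0.007 and 0.007 m and z of coupler_s2 in the frame of dock_s2 between 0.004 and 0.0105 m and angle between the z axis of coupler_s2 and the z axis of dock_s2, either way round below 0.08 rad)) and value of joint guard below 0.08 rad and value of joint shaft below 0.003 m and linear speed of each of coupler_l1, coupler_l2, coupler_s1, coupler_s2 below 0.02 m/s); the robot touches nothing.
It fails at once if a bystander (meter, jar, reel, screwdriver) is moved more than 5 cm (distance of any of meter, bottle, reel, driver from where it was at the start of the episode above 0.05 m).
Of coupler_l1, coupler_l2, coupler_s1, coupler_s2 only 2 to 4 are there at a start; the rules pass over those that are not, and their reading is None.
At some moment in a run one of coupler_l1, coupler_l2, coupler_s1, coupler_s2 may be knocked a few centimetres aside while the robot is not near it.
Once in a run the grip may slacken for a moment while it holds something.
It also fails if it takes over 210 s, if anything falls off the work surface, if the arm or the gripper's body presses on something with over 40 N, if the wrist force passes 120 N, or if a joint passes its speed limit or range.

## Working session

There is one attempt and no reset: what is moved stays moved. The work goes in short steps, Python scripts to look and compute and a shell command to move; the robot and the scene stay as the last step left them, time stands still between calls to the robot, and variables do not carry over. Pictures are saved under pics/ and viewed, about 12 in all and at most 16, crops included, and the job is handed in when it is done.

```bash
mkdir -p pics
cat > h.py <<'E'
import numpy as np, cv2
from workcell import readout, eyes, order, ctrl
from scipy.spatial.transform import Rotation as R
def snap(n,save=None):
    s=eyes.snapshot(n)
    if save: cv2.imwrite('pics/'+save,s['color'])
    return s
def P(s):
    Rm=cv2.Rodrigues(np.array(s['rvec'],float))[0]; return Rm,np.array(s['tvec'],float).ravel()
def ray(s,u,v,z):
    Rm,t=P(s); c=-Rm.T@t; d=Rm.T@np.array([(u-s['cx'])/s['fx'],(v-s['cy'])/s['fy'],1])
    return c+d*(z-c[2])/d[2]
def proj(s,p):
    Rm,t=P(s); q=Rm@np.array(p,float)+t; return np.array([s['fx']*q[0]/q[2]+s['cx'],s['fy']*q[1]/q[2]+s['cy']])
def delta(p,yaw=None):
    """tool-axis shift in mm (and rz) from the present pose to world p"""
    st=readout.state(); r=R.from_quat(st['tcp_rot']); return (r.inv().apply(np.array(p)-st['ee_pos'])*1000).round(1)
def st():
    s=readout.state(); r=R.from_quat(s['tcp_rot']).as_matrix()
    print('t',round(s['clock'],2),'p',np.round(s['ee_pos'],4),'x',r[:,0].round(3),'y',r[:,1].round(3),'z',r[:,2].round(3),'F',np.round(s['ft_force'],1),'o',round(s['opening'],4))
E
python3 - <<'E'
from h import *
for n in('side','top'):
    s=snap(n); Rm,t=P(s); print(n,s['fx'],s['cx'],s['cy'],'cam',(-Rm.T@t).round(3),'fwd',Rm[2].round(3))
    im=s['color']; cv2.imwrite(f'pics/{n}0.png',cv2.resize(im,(800,600),interpolation=cv2.INTER_CUBIC))
    cv2.imwrite(f'pics/raw_{n}0.png',im)
st(); print(ctrl.finger_overhang)
E
```

```text
side 452.73208963763454 255.46984938442301 192.9415322067547 cam [0.07  0.971 0.786] fwd [ 0.405 -0.717 -0.567]
top 351.12081805515606 257.27643275038577 188.58147677991087 cam [0.426 0.073 1.213] fwd [ 0.141 -0.009 -0.99 ]
t 0.1 p [ 0.2922 -0.5801  0.2356] x [ 0.893  0.45  -0.   ] y [ 0.45  -0.893 -0.002] z [-0.001  0.002 -1.   ] F [ 0.3  0.1 -0.1] o 0.0872
0.014
```

View pics/top0.png

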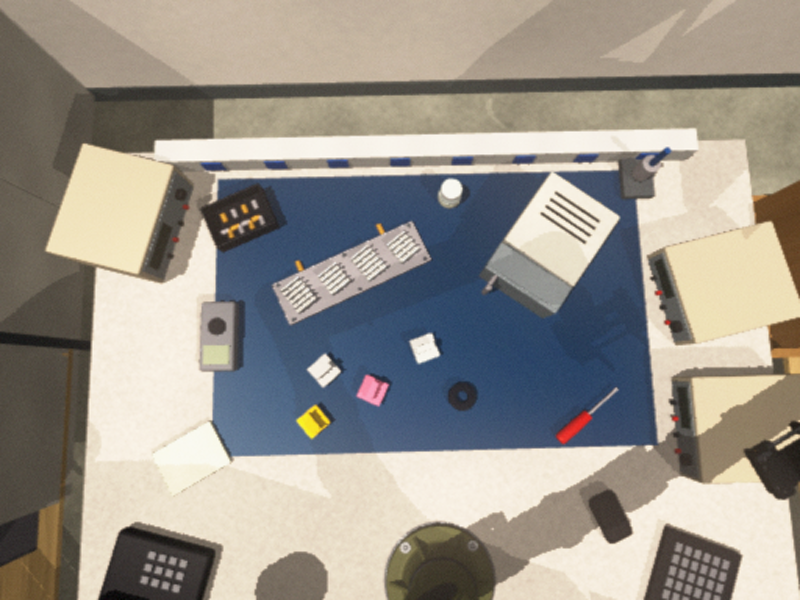

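View pics/side0.png

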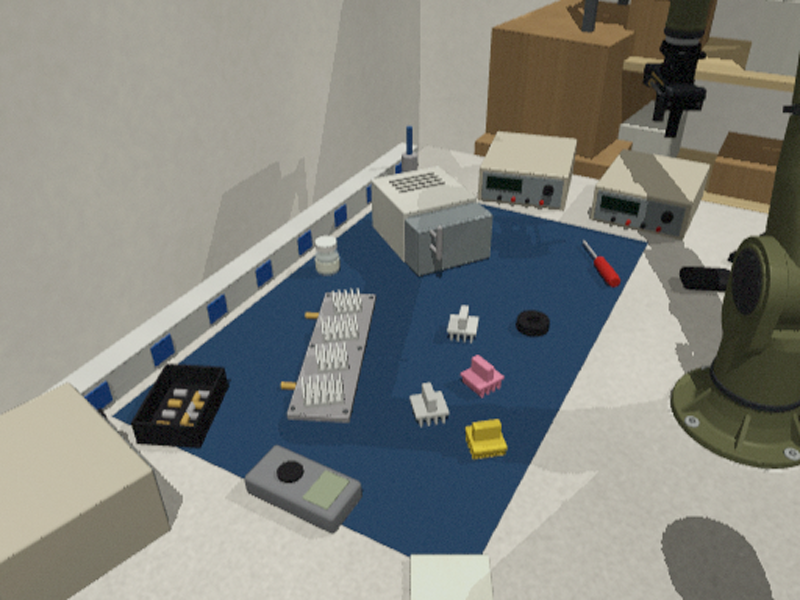

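Top picture: white couplers at about (324,370) and (424,348), pink and yellow look-alikes at (373,390) and (313,421). Docks are at (298,293), (334,277), (369,261) and (405,244), and the guard handle is at (489,285). Next I'll get the numbers and an enlarged crop of the candidates.

Run:
```python
from h import *
import numpy as np
out=[]
for n in('top','side'):
    s=snap(n); im=s['color']; hsv=cv2.cvtColor(im,cv2.COLOR_BGR2HSV)
    m=((hsv[...,1]<70)&(hsv[...,2]>70)).astype(np.uint8)
    k,lab,stt,cen=cv2.connectedComponentsWithStats(m)
    print(n)
    for i in range(1,k):
        if 40<stt[i,4]<4000:
            pts=np.argwhere(lab==i)[:,::-1].astype(np.float32); r=cv2.minAreaRect(pts)
            w=ray(s,*r[0],0.023)
            box=cv2.boxPoints(r); W=np.array([ray(s,*b,0.023) for b in box])
            e1,e2=W[1]-W[0],W[2]-W[1]
            print(np.round(cen[i],1),stt[i,4],'c',w.round(3),'L',round(np.linalg.norm(e1),3),round(np.degrees(np.arctan2(e1[1],e1[0])),1),'|',round(np.linalg.norm(e2),3),round(np.degrees(np.arctan2(e2[1],e2[0])),1))
s=snap('top')['color'][138:248,170:285]; cv2.imwrite('pics/t1.png',cv2.resize(s,None,fx=5.4,fy=5.4,interpolation=cv2.INTER_CUBIC))
s=snap('side')['color'][180:300,180:335]; cv2.imwrite('pics/s1.png',cv2.resize(s,None,fx=5,fy=5,interpolation=cv2.INTER_CUBIC))
```

```text
top
[287.8 123.3] 273 c [ 0.826 -0.052  0.023] L 0.073 -15.4 | 0.056 -105.9
[155.1 144.2] 47 c [0.762 0.414 0.023] L 0.043 -20.5 | 0.018 -113.4
[224.2 174.2] 2972 c [0.652 0.174 0.023] L 0.35 -66.0 | 0.11 -157.5
[271.3 222.4] 278 c [0.479 0.017 0.023] L 0.057 -71.4 | 0.056 -161.8
[207.1 236.8] 298 c [0.437 0.235 0.023] L 0.056 -45.9 | 0.06 -135.7
[385.5 256.3] 73 c [ 0.359 -0.362  0.023] L 0.082 -50.9 | 0.01 -140.4
[501.3 280.4] 90 c [ 0.27  -0.741  0.023] L 0.058 -57.2 | 0.028 -147.6
[ 99.9 356.1] 70 c [0.068 0.578 0.023] L 0.018 -14.7 | 0.041 -106.4
[113.4 359.5] 71 c [0.056 0.535 0.023] L 0.018 -15.0 | 0.04 -106.4
[108.7 375.4] 67 c [0.008 0.548 0.023] L 0.017 -12.9 | 0.04 -104.6
side
[487.6  20.4] 2130 c [ 0.261 -2.309  0.023] L 0.422 -154.1 | 1.314 94.2
[212.8 229.3] 3081 c [0.646 0.205 0.023] L 0.399 -61.6 | 0.144 -172.6
[295.9 207.3] 316 c [0.481 0.013 0.023] L 0.115 -70.9 | 0.056 -171.6
[274.3 258.9] 461 c [0.438 0.234 0.023] L 0.058 -125.1 | 0.099 128.9
[115.  250.9] 43 c [0.802 0.4   0.023] L 0.02 -151.7 | 0.015 133.0
[122.5 262.9] 57 c [0.756 0.423 0.023] L 0.015 -117.3 | 0.041 146.2
[107.7 264.4] 51 c [0.784 0.445 0.023] L 0.022 -151.6 | 0.018 133.7
[442.5 269.5] 68 c [0.069 0.078 0.023] L 0.021 -151.6 | 0.025 99.9
[506.4 290.1] 78 c [-0.068  0.078  0.023] L 0.023 -151.5 | 0.026 94.2
```

View pics/t1.png

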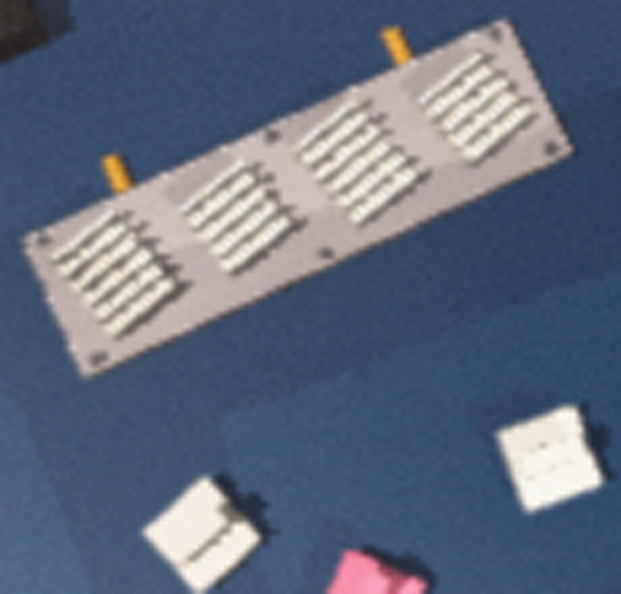

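View pics/s1.png

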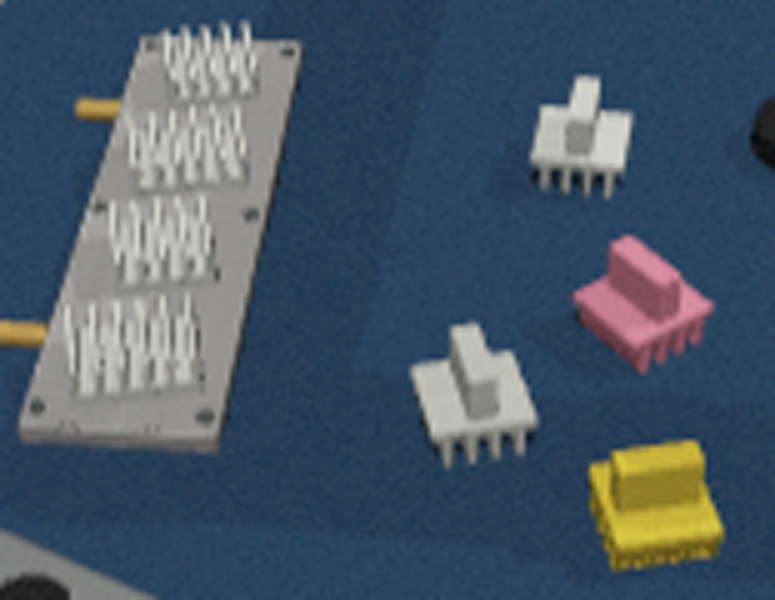

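Both white couplers show 4 fins, so both are small; no large one is present. Top crop docks from left to right: 6 fins (large), 5 (small), 6 (large), 5 (small). The pink and yellow ones are look-alikes and stay. Next I'll look at the pump up close and measure the fins.

Run:
```python
from h import *
t=snap('top');s=snap('side')
a=cv2.resize(t['color'][105:205,300:405],(399,380),interpolation=cv2.INTER_CUBIC)
b=cv2.resize(s['color'][100:185,230:325],(399,357),interpolation=cv2.INTER_CUBIC)
c=np.zeros((380,800,3),np.uint8); c[:380,:399]=a; c[:357,401:]=b; cv2.imwrite('pics/pump.png',c)
# dock fins
g=cv2.cvtColor(t['color'],cv2.COLOR_BGR2GRAY)
h=cv2.cvtColor(t['color'],cv2.COLOR_BGR2HSV)
m=((h[...,1]<45)&(g>140)).astype(np.uint8); print(np.percentile(g[138:210,170:280],[50,80,90,97]))
for c0 in [(191,187.5),(214,177),(236,167),(259,156)]:
    u,v=map(int,c0); R0=13
    patch=cv2.resize(g[v-R0:v+R0+1,u-R0:u+R0+1].astype(np.float32),None,fx=8,fy=8,interpolation=cv2.INTER_CUBIC)
    patch=cv2.GaussianBlur(patch,(0,0),5)
    gx=cv2.Sobel(patch,cv2.CV_32F,1,0);gy=cv2.Sobel(patch,cv2.CV_32F,0,1)
    mm=patch>150
    J=np.array([[np.sum(gx*gx),np.sum(gx*gy)],[np.sum(gx*gy),np.sum(gy*gy)]]); w,V=np.linalg.eigh(J); d=V[:,0]
    p0=ray(t,u,v,.036);p1=ray(t,u+5*d[0],v+5*d[1],.036);e=p1-p0
    for th in (165,180,195):
        b8=(patch>th).astype(np.uint8)
        # keep comps near centre
        pts=np.argwhere(b8)[:,::-1].astype(np.float32)
        if len(pts)<50: continue
        r=cv2.minAreaRect(pts); cu,cv_=(np.array(r[0])+.5)/8-.5+np.array([u-R0,v-R0]); 
        print(c0,th,len(pts)/64,'rect',np.round([cu,cv_],1),np.round(np.array(r[1])/8,1),round(r[2],1),'w',ray(t,cu,cv_,.036).round(4))
    print('fin dir deg',round(np.degrees(np.arctan2(e[1],e[0])),1),'anis',(w[0]/w[1]).round(2))
```

```text
[ 77. 173. 190. 223.]
(191, 187.5) 165 500.046875 rect [191. 187.] [26.9 26.9] 90.0 w [0.605  0.2855 0.036 ]
(191, 187.5) 180 343.125 rect [191.6 187. ] [26.9 25.6] 90.0 w [0.605  0.2834 0.036 ]
(191, 187.5) 195 127.25 rect [194.4 184.1] [18.5 26.9] 51.3 w [0.6147 0.274  0.036 ]
fin dir deg 125.0 anis 0.25
(214, 177) 165 564.109375 rect [214. 177.] [26.9 26.9] 90.0 w [0.6376 0.2075 0.036 ]
(214, 177) 180 352.375 rect [214. 177.] [26.9 26.9] 90.0 w [0.6376 0.2075 0.036 ]
(214, 177) 195 150.375 rect [215.  175.3] [15.8 32. ] 51.5 w [0.6435 0.204  0.036 ]
fin dir deg 122.9 anis 0.18
(236, 167) 165 571.3125 rect [236. 167.] [26.9 26.9] 90.0 w [0.6705 0.1322 0.036 ]
(236, 167) 180 386.90625 rect [236.  166.2] [25.4 26.9] 90.0 w [0.6731 0.1321 0.036 ]
(236, 167) 195 152.078125 rect [236.2 164.1] [22.2 28.1] 17.5 w [0.6805 0.1314 0.036 ]
fin dir deg 124.4 anis 0.13
(259, 156) 165 489.640625 rect [259. 156.] [26.9 26.9] 0.0 w [0.7071 0.0527 0.036 ]
(259, 156) 180 283.578125 rect [255.  156.5] [20.8 27.2] 67.6 w [0.7055 0.0666 0.036 ]
(259, 156) 195 114.59375 rect [257.  157.2] [15.  15.1] 50.3 w [0.7029 0.0595 0.036 ]
fin dir deg 125.3 anis 0.48
```

View pics/pump.png

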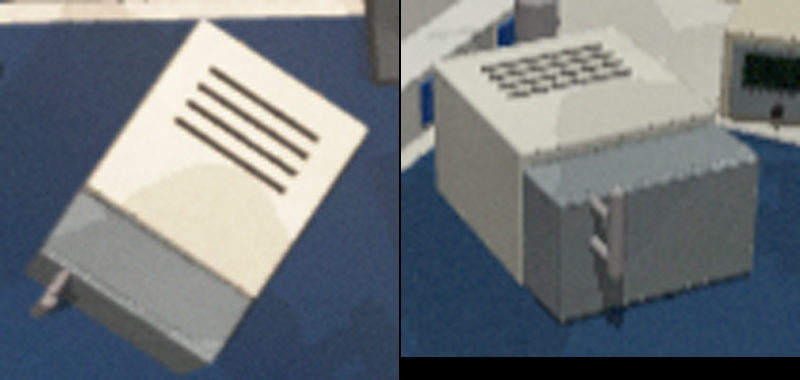

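Pump crop: top-face corners are at (203,20), (367,128), (253,297) and (88,188). In the side half the handle bar runs from (617,187) to (615,275), near the free (left) end.

Run:
```python
from h import *
t=snap('top');s=snap('side')
c=np.array([(203,20),(367,128),(253,297),(88,188)])/3.8+[300,105]
W=np.array([ray(t,*p,.12) for p in c]); print(W.round(4)); print([round(np.linalg.norm(W[i]-W[i-1]),3) for i in range(4)])
ctr=W.mean(0); ex=(W[0]+W[1]-W[2]-W[3]); ey=(W[0]+W[3]-W[1]-W[2]); print('ang',np.degrees([np.arctan2(ex[1],ex[0]),np.arctan2(ey[1],ey[0])-np.pi/2]))
# side corners: left-near(437,70)top-left back?, front-left top (525,155)
for (u,v,z) in [(216,187,.131),(214,275,.061),(124,163,.12),(36,70,.12),(317,118,.12)]:
    print('side',ray(s,u/4.2+230,v/4.2+100,z).round(4))
yaw=(np.arctan2(ex[1],ex[0])+np.arctan2(ey[1],ey[0])-np.pi/2)/2; Rz=R.from_euler('z',yaw).as_matrix()
def pf(x,y,z): return ctr*[1,1,0]+Rz@[x,y,z]
for n,p in dict(handle=pf(-.19,.057,.098),hinge=pf(-.09,-.085,.096),knob=pf(-.114,0,.085)).items(): print(n,p.round(4),'top',proj(t,p).round(1),'side',proj(s,p).round(1))
print('ctr',ctr.round(4),'yaw',yaw)
h=pf(-.19,.057,0)
for z in(.131,.061): 
  q=h+[0,0,z]; print((proj(t,q)-[300,105])*3.8,(proj(s,q)-[230,100])*4.2)
```

```text
[[ 0.8323 -0.257   0.12  ]
 [ 0.7339 -0.3901  0.12  ]
 [ 0.5915 -0.2834  0.12  ]
 [ 0.6873 -0.1509  0.12  ]]
[np.float64(0.18), np.float64(0.166), np.float64(0.178), np.float64(0.164)]
ang [-36.50981639 -36.19001907]
side [ 0.5944 -0.1176  0.131 ]
side [ 0.5917 -0.1122  0.061 ]
side [ 0.6804 -0.1372  0.12  ]
side [ 0.8217 -0.2459  0.12  ]
side [ 0.5835 -0.2728  0.12  ]
handle [ 0.592  -0.1118  0.098 ] top [311.2 185.3] side [281.  155.1]
hinge [ 0.5884 -0.2855  0.096 ] top [364.9 185.2] side [305.3 132.8]
knob [ 0.6194 -0.2028  0.085 ] top [338. 177.] side [285.9 144.2]
ctr [ 0.7113 -0.2704  0.12  ] yaw -0.634425747250235
[ 49.05157397 299.07697115] [215.36689181 191.13743068]
[ 36.00801472 311.51757058] [213.34292987 275.11130455]
```

```bash
cat >> h.py <<'E'
def wrap(d): return (d+180)%360-180
def go(p,xaz):
    """first turn (rad about tool z) to x azimuth (deg, tool down), then shift in tool axes (mm) after that turn; also pure-tilt error"""
    s=readout.state(); r=R.from_quat(s['tcp_rot']); X=r.as_matrix()[:,0]; az=np.degrees(np.arctan2(X[1],X[0]))
    d=np.array(p)-s['ee_pos']; a=np.radians(xaz); x=np.array([np.cos(a),np.sin(a),0]); y=np.array([np.sin(a),-np.cos(a),0])
    print('az now',az.round(2),'rz',round(-np.radians(wrap(xaz-az)),3),'then mm',(1000*np.array([d@x,d@y,-d[2]])).round(1))
E
python3 -m jog '[[0,0,0.157,0,0,0,1],[0,0,0.157,0,0,0,1],[0,0,0.157,0,0,0,1],[0,0,0.157,0,0,0,1],[0,0,0.157,0,0,0,1],[0,0,0.157,0,0,0,1],[0,0,0.157,0,0,0,1],[0,0,0,0,0,0,1],[0,0,0,0,0,0,1]]'
python3 - <<'E'
from h import *
st(); go([.592,-.113,.22],-36.4)
E
```

```text
clock: 1.62
ee_pos: [0.2926, -0.5804, 0.2366]
tcp_rot: [0.951, -0.31, 0.0, 0.0]
ft_force: [0.7, -0.9, 0.5]
opening: 0.0869
t 1.62 p [ 0.2926 -0.5804  0.2366] x [ 0.808 -0.589  0.   ] y [-0.589 -0.808  0.   ] z [-0. -0. -1.] F [ 0.7 -0.9  0.5] o 0.0869
az now -36.07 rz 0.006 then mm [ -36.4 -553.9   16.6]
```

```bash
python3 -m jog '[[0,0,0.006,-2,-30,0,1],[0,0,0,-3,-44,0,1],[0,0,0,-3,-44,0,1],[0,0,0,-3,-44,0,1],[0,0,0,-3,-44,0,1],[0,0,0,-3,-44,0,1],[0,0,0,-3,-44,0,1],[0,0,0,-3,-44,0,1],[0,0,0,-3,-44,0,1],[0,0,0,-3,-44,0,1],[0,0,0,-3,-44,0,1],[0,0,0,-3,-44,4,1],[0,0,0,0,-26,4,1],[0,0,0,0,-14,4,1],[0,0,0,0,0,4,1],[0,0,0,0,0,0,1]]'
python3 - <<'E'
from h import *
st(); go([.592,-.113,.10],-36.4)
t=snap('top');s=snap('side')
a=cv2.resize(t['color'][125:225,270:375],(399,380),interpolation=cv2.INTER_CUBIC)
b=cv2.resize(s['color'][80:185,230:335],(399,399),interpolation=cv2.INTER_CUBIC)
c=np.zeros((400,800,3),np.uint8); c[:380,:399]=a; c[:399,401:]=b; cv2.imwrite('pics/hd.png',c)
E
```

```text
clock: 3.62
ee_pos: [0.5934, -0.1164, 0.22]
tcp_rot: [0.949, -0.315, -0.0, 0.001]
ft_force: [0.6, -0.3, -0.0]
opening: 0.0872
t 3.62 p [ 0.5934 -0.1164  0.22  ] x [ 0.802 -0.597 -0.001] y [-0.597 -0.802  0.002] z [-0.001 -0.001 -1.   ] F [ 0.6 -0.3 -0. ] o 0.0872
az now -36.67 rz -0.005 then mm [ -3.1  -1.9 120. ]
```

View pics/hd.png

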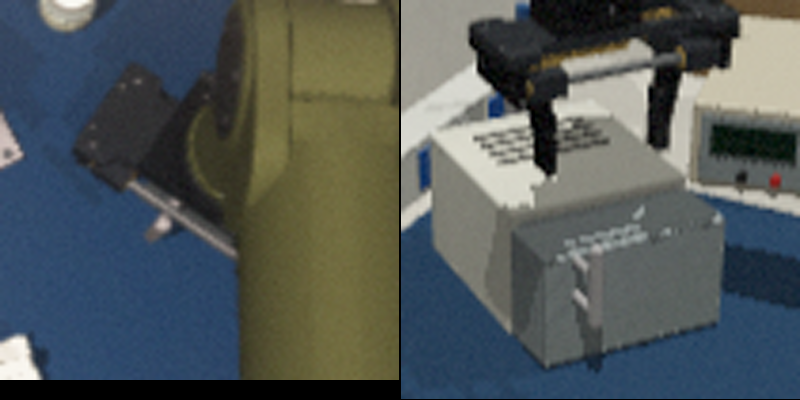

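The gripper is above the handle and the bar at (595,285) lies between the fingers. Descending and closing.

```bash
python3 -m jog '[[0,0,-0.005,-1,-1,20,1],[0,0,0,-2,-1,25,1],[0,0,0,0,0,25,1],[0,0,0,0,0,25,1],[0,0,0,0,0,15,1],[0,0,0,0,0,10,1],[0,0,0,0,0,0,0.35],[0,0,0,0,0,0,0.35],[0,0,0,0,0,0,0.25],[0,0,0,0,0,0,0.2],[0,0,0,0,0,0,0.2]]';  python3 -m jog '[[0,0,0,0,0,0,0.1],[0,0,0,0,0,0,0],[0,0,0,0,0,0,0],[0,0,0,0,0,0,0]]'
```

```text
clock: 5.1
ee_pos: [0.5932, -0.1112, 0.1008]
tcp_rot: [0.95, -0.311, 0.0, 0.0]
ft_force: [0.0, 0.3, -0.1]
opening: 0.0447
clock: 5.6
ee_pos: [0.5931, -0.1106, 0.1005]
tcp_rot: [0.95, -0.311, -0.0, -0.0]
ft_force: [-0.6, 1.4, 0.4]
opening: 0.0113
```

```bash
python3 -m jog '[[0,0,0,0,0,0,0],[0,0,-0.05,-7,5.2,0,0],[0,0,-0.05,-7,5.2,0,0],[0,0,-0.1,-13.7,10.7,0,0],[0,0,-0.1,-13.7,10.7,0,0],[0,0,0,0,0,0,0]]'
python3 - <<'E'
from h import *
st()
hinge=np.array([.5884,-.2855]); p=np.array(readout.state()['ee_pos'])[:2]-hinge; print(np.linalg.norm(p),np.degrees(np.arctan2(p[1],p[0])), 'expected deg',np.degrees(-.634+np.arctan2(.142,-.1)+.3))
E
```

```text
clock: 6.35
ee_pos: [0.5405, -0.1182, 0.1005]
tcp_rot: [0.986, -0.167, -0.0, 0.0]
ft_force: [-0.5, 0.4, -1.2]
opening: 0.0116
t 6.35 p [ 0.5405 -0.1182  0.1005] x [ 0.944 -0.329 -0.001] y [-0.329 -0.944  0.   ] z [-0.001 -0.    -1.   ] F [-0.5  0.4 -1.2] o 0.0116
0.17396841495130028 105.96640555316651 expected deg 106.01738727477795
```

```bash
python3 -m jog '[[0,0,-0.1,-13.7,10.7,0,0],[0,0,-0.1,-13.7,10.7,0,0],[0,0,-0.1,-13.7,10.7,0,0],[0,0,-0.1,-13.7,10.7,0,0],[0,0,-0.1,-13.7,10.7,0,0],[0,0,-0.1,-13.7,10.7,0,0],[0,0,-0.1,-13.7,10.7,0,0],[0,0,-0.1,-13.7,10.7,0,0],[0,0,-0.1,-13.7,10.7,0,0],[0,0,-0.1,-13.7,10.7,0,0],[0,0,-0.1,-13.7,10.7,0,0],[0,0,-0.06,-8.3,6.3,0,0],[0,0,0,0,0,0,0],[0,0,0,0,0,0,0]]'
python3 - <<'E'
from h import *
st()
hinge=np.array([.5884,-.2855]); p=np.array(readout.state()['ee_pos'])[:2]-hinge; print(np.linalg.norm(p),np.radians(np.degrees(np.arctan2(p[1],p[0]))) +.634-np.arctan2(.142,-.1), readout.state()['joint_pos'])
E
```

```text
clock: 8.1
ee_pos: [0.4192, -0.2626, 0.1008]
tcp_rot: [0.916, 0.401, 0.001, 0.001]
ft_force: [4.1, -1.2, -3.4]
opening: 0.0113
t 8.1 p [ 0.4192 -0.2626  0.1008] x [0.678 0.735 0.001] y [ 0.735 -0.678  0.003] z [ 0.003 -0.001 -1.   ] F [ 4.1 -1.2 -3.4] o 0.0113
0.1707277950164641 1.4569523021385482 [ 0.7761603   0.11915222 -0.28427127  1.98390852  0.03789228  1.04017129
 -0.27073971]
```

Door at about 1.45 rad. Releasing, lifting, turning for the knob.

```bash
python3 -m jog '[[0,0,0,0,0,0,0.4],[0,0,0,0,0,0,0.5],[0,0,0,0,0,0,0.5],[0,0,0,0,0,-20,0.5],[0,0,0,0,0,-40,0.5],[0,0,0,0,0,-40,0.5],[0,0,0,0,0,-20,0.5],[0,0,0.16,0,0,0,0.6],[0,0,0.16,0,0,0,0.6],[0,0,0.16,0,0,0,0.6],[0,0,0.16,0,0,0,0.6],[0,0,0.16,0,0,0,0.6],[0,0,0.16,0,0,0,0.6],[0,0,0.16,0,0,0,0.6],[0,0,0.16,0,0,0,0.6],[0,0,0.16,0,0,0,0.6],[0,0,0.02,0,0,0,0.6],[0,0,0,0,0,0,0.6]]'
python3 - <<'E'
from h import *
st(); go([.613,-.198,.22],-36.4)
t=snap('top');s=snap('side')
a=cv2.resize(t['color'][130:235,270:375],(399,399),interpolation=cv2.INTER_CUBIC)
b=cv2.resize(s['color'][80:185,230:335],(399,399),interpolation=cv2.INTER_CUBIC)
c=np.zeros((400,800,3),np.uint8); c[:399,:399]=a; c[:399,401:]=b; cv2.imwrite('pics/kn.png',c)
E
```

```text
clock: 10.35
ee_pos: [0.417, -0.2623, 0.2205]
tcp_rot: [0.951, -0.31, -0.0, 0.0]
ft_force: [0.0, 0.2, 1.1]
opening: 0.0523
t 10.35 p [ 0.417  -0.2623  0.2205] x [ 0.807 -0.59  -0.   ] y [-0.59  -0.807  0.   ] z [-0. -0. -1.] F [0.  0.2 1.1] o 0.0523
az now -36.16 rz 0.004 then mm [ 119.5 -168.1    0.5]
```

View pics/kn.png

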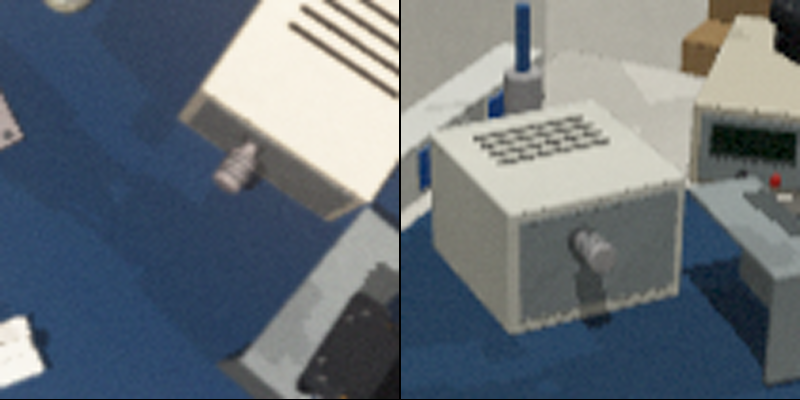

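Knob at (235,172) in the top half and (593,246) in the side half; the door is wide open at lower right.

Run:
```python
from h import *
t=snap('top');s=snap('side')
for S,o,pts in((t,(270,130),[(225,182),(247,155),(235,171)]),(s,(230,80),[(180,238),(203,254),(192,246)])):
    for p in pts:
        w=ray(S,p[0]/3.8+o[0],p[1]/3.8+o[1],.085); d=R.from_euler('z',.634).apply(w-[.7113,-.2704,0]); print(w.round(4),'pump frame',d.round(4))
print(proj(t,[.613,-.198,.085]),proj(s,[.613,-.198,.085]))
go([.61,-.19,.22],-36.4)
```

```text
[ 0.617  -0.1738  0.085 ] pump frame [-0.1332  0.0219  0.085 ]
[ 0.6401 -0.1941  0.085 ] pump frame [-0.1026  0.0193  0.085 ]
[ 0.6264 -0.1829  0.085 ] pump frame [-0.1202  0.0202  0.085 ]
[ 0.6485 -0.1994  0.085 ] pump frame [-0.0927  0.02    0.085 ]
[ 0.6187 -0.1832  0.085 ] pump frame [-0.1263  0.0154  0.085 ]
[ 0.6331 -0.1914  0.085 ] pump frame [-0.1098  0.0173  0.085 ]
[336.66879447 178.93010345] [287.04153608 145.26774979]
az now -36.22 rz 0.003 then mm [ 112.3 -172.7    0.6]
```

Run:
```python
from h import *
go([.6245,-.1834,.082],-36.4)
```

```text
az now -36.22 rz 0.003 then mm [ 120.1 -186.6  138.6]
```

```bash
python3 -m jog '[[0,0,0.003,15,-25,0,0.6],[0,0,0,30,-45,0,0.6],[0,0,0,30,-45,0,0.6],[0,0,0,30,-45,0,0.6],[0,0,0,15,-26,0,0.6],[0,0,0,0,0,20,0.6],[0,0,0,0,0,30,0.6],[0,0,0,0,0,30,0.6],[0,0,0,0,0,0,0.6]]'
python3 - <<'E'
from h import *
st();go([.6245,-.1834,.082],-36.4)
E
python3 -m jog '[[0,0,0,0,0,20,0.6],[0,0,0,0,0,20,0.6],[0,0,0,0,0,10,0.6],[0,0,0,0,0,8,0.6],[0,0,0,0,0,0,0.6],[0,0,0,0,0,0,0.45],[0,0,0,0,0,0,0.4],[0,0,0,0,0,0,0.4]]'
python3 -m jog '[[0,0,0,0,0,0,0.3],[0,0,0,0,0,0,0],[0,0,0,0,0,0,0],[0,0,0,0,0,0,0]]'
```

```text
clock: 11.68
ee_pos: [0.6209, -0.1846, 0.137]
tcp_rot: [0.95, -0.313, -0.004, 0.001]
ft_force: [-0.6, 0.4, 0.6]
opening: 0.0524
t 11.68 p [ 0.6209 -0.1846  0.137 ] x [ 0.804 -0.595 -0.006] y [-0.595 -0.804  0.003] z [-0.007  0.001 -1.   ] F [-0.6  0.4  0.6] o 0.0524
az now -36.5 rz -0.002 then mm [ 2.2 -3.1 55. ]
clock: 12.68
ee_pos: [0.6245, -0.184, 0.083]
tcp_rot: [0.95, -0.313, 0.0, -0.0]
ft_force: [2.0, 1.8, 0.5]
opening: 0.0364
clock: 13.18
ee_pos: [0.6272, -0.1797, 0.083]
tcp_rot: [0.95, -0.311, 0.002, -0.003]
ft_force: [6.1, 5.6, -2.8]
opening: 0.025
```

```bash
python3 -m jog '[[0,0,0,0,-4,0,0],[0,0,0,-3,0,0,0],[0,0,0,-3,0,0,0],[0,0,0,-3,0,0,0],[0,0,0,-3,0,0,0],[0,0,0,0,0,0,0]]'; python3 -m jog '[[0,0,0,-3,0,0,0],[0,0,0,-2,0,0,0],[0,0,0,0,0,0,0],[0,0,0,0,0,0,0]]'
```

```text
clock: 13.92
ee_pos: [0.6233, -0.1767, 0.0832]
tcp_rot: [0.95, -0.313, 0.008, -0.0]
ft_force: [20.8, -5.1, -14.0]
opening: 0.0253
clock: 14.42
ee_pos: [0.6226, -0.1762, 0.0835]
tcp_rot: [0.949, -0.314, 0.012, -0.0]
ft_force: [31.2, -10.0, -21.5]
opening: 0.0252
```

```bash
python3 -m jog '[[0,0,0,4,0,0,0],[0,0,0,4,0,0,0],[0,0,0,4,0,0,0],[0,0,0,4,0,0,0],[0,0,0,4,0,0,0],[0,0,0,4,0,0,0],[0,0,0,0,0,0,0]]'; python3 -m jog '[[0,0,0,2,0,0,0],[0,0,0,2,0,0,0],[0,0,0,2,0,0,0],[0,0,0,0,0,0,0],[0,0,0,0,0,0,0]]'; python3 -m jog '[[0,0,0,3,0,0,0],[0,0,0,3,0,0,0],[0,0,0,0,0,0,0],[0,0,0,0,0,0,0]]'
```

```text
clock: 15.3
ee_pos: [0.6328, -0.1838, 0.0832]
tcp_rot: [0.95, -0.313, 0.0, -0.001]
ft_force: [2.9, 5.0, 3.5]
opening: 0.0251
clock: 15.92
ee_pos: [0.6342, -0.1849, 0.0831]
tcp_rot: [0.95, -0.312, -0.004, -0.001]
ft_force: [-7.5, 9.4, 10.1]
opening: 0.0254
clock: 16.42
ee_pos: [0.6349, -0.1853, 0.0827]
tcp_rot: [0.95, -0.311, -0.009, -0.001]
ft_force: [-18.7, 15.8, 18.9]
opening: 0.0252
```

```bash
python3 -m jog '[[0,0,0,-5,0,0,0],[0,0,0,-4,0,0,0],[0,0,0,0,0,0,0],[0,0,0,0,0,0,0.3],[0,0,0,0,0,0,0.5],[0,0,0,0,0,0,0.6],[0,0,0,0,0,0,0.6],[0,0,0,0,0,-15,0.6],[0,0,0,0,0,-30,0.6],[0,0,0,0,0,-45,0.6],[0,0,0,0,0,-45,0.6],[0,0,0,0,0,0,0.6]]'
python3 - <<'E'
from h import *
st(); go([.417,-.2623,.218],-36.4)
t=snap('top');s=snap('side')
a=cv2.resize(t['color'][130:235,270:375],(399,399),interpolation=cv2.INTER_CUBIC)
b=cv2.resize(s['color'][80:185,230:335],(399,399),interpolation=cv2.INTER_CUBIC)
c=np.zeros((400,800,3),np.uint8); c[:399,:399]=a; c[:399,401:]=b; cv2.imwrite('pics/kn2.png',c)
E
```

```text
clock: 17.92
ee_pos: [0.6372, -0.1874, 0.2239]
tcp_rot: [0.95, -0.313, 0.005, 0.0]
ft_force: [0.0, -0.4, -0.4]
opening: 0.0524
t 17.93 p [ 0.6372 -0.1874  0.2239] x [ 0.804 -0.594  0.01 ] y [-0.594 -0.804 -0.003] z [ 0.009 -0.003 -1.   ] F [ 0.  -0.4 -0.4] o 0.0524
az now -36.47 rz -0.001 then mm [-132.8  191.     5.9]
```

View pics/kn2.png

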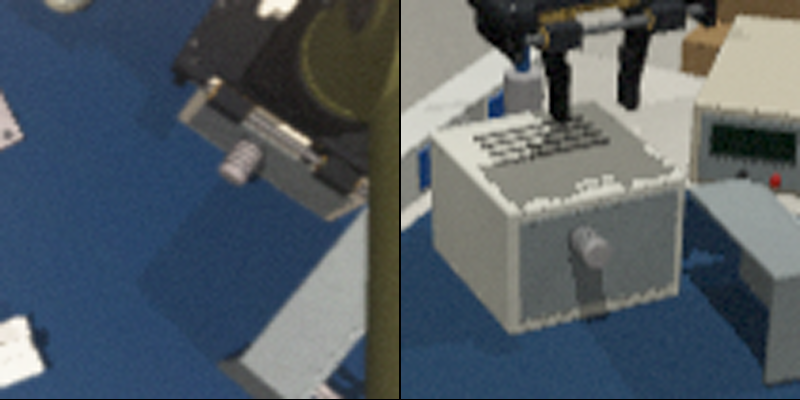

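The knob has moved in by a few pixels (top half, from (225,182) to about (230,172) at its front end), and the door is still open. Back to the handle.

```bash
python3 -m jog '[[0,0,0,-13,20,0,0.5],[0,0,0,-30,43,0,0.5],[0,0,0,-30,43,0,0.5],[0,0,0,-30,43,0,0.5],[0,0,0,-20,29,0,0.5],[0,0,0,-9,13,0,0.5],[0,0,-0.16,0,0,0,0.5],[0,0,-0.16,0,0,0,0.5],[0,0,-0.16,0,0,0,0.5],[0,0,-0.16,0,0,0,0.5],[0,0,-0.16,0,0,0,0.5],[0,0,-0.16,0,0,0,0.5],[0,0,-0.16,0,0,0,0.5],[0,0,-0.16,0,0,0,0.5],[0,0,-0.16,0,0,0,0.5],[0,0,-0.02,0,0,0,0.5],[0,0,0,0,0,0,0.5]]'
python3 - <<'E'
from h import *
st(); go([.4192,-.2626,.1],47.3)
E
```

```text
clock: 20.15
ee_pos: [0.4152, -0.2615, 0.2172]
tcp_rot: [0.917, 0.4, -0.0, -0.0]
ft_force: [0.1, -0.1, -0.4]
opening: 0.0436
t 20.15 p [ 0.4152 -0.2615  0.2172] x [0.681 0.733 0.   ] y [ 0.733 -0.681 -0.001] z [-0.     0.001 -1.   ] F [ 0.1 -0.1 -0.4] o 0.0436
az now 47.12 rz -0.003 then mm [  1.9   3.7 117.2]
```

```bash
python3 -m jog '[[0,0,-0.003,2,3.7,10,0.5],[0,0,0,0,0,30,0.5],[0,0,0,0,0,30,0.5],[0,0,0,0,0,30,0.5],[0,0,0,0,0,17,0.5],[0,0,0,0,0,0,0.5],[0,0,0,0,0,0,0.2],[0,0,0,0,0,0,0],[0,0,0,0,0,0,0],[0,0,0,0,0,0,0]]'; python3 -m jog '[[0,0,0.05,7,-5.2,0,0],[0,0,0.1,13.7,-10.7,0,0],[0,0,0.1,13.7,-10.7,0,0],[0,0,0.1,13.7,-10.7,0,0],[0,0,0.1,13.7,-10.7,0,0],[0,0,0,0,0,0,0]]'
python3 - <<'E'
from h import *
st()
hinge=np.array([.5884,-.2855]); p=np.array(readout.state()['ee_pos'])[:2]-hinge; print(np.linalg.norm(p),np.radians(np.degrees(np.arctan2(p[1],p[0]))) +.634-np.arctan2(.142,-.1))
E
```

```text
clock: 21.4
ee_pos: [0.419, -0.2631, 0.1009]
tcp_rot: [0.916, 0.402, -0.0, 0.0]
ft_force: [-5.1, 0.5, 4.1]
opening: 0.0115
clock: 22.15
ee_pos: [0.4452, -0.1899, 0.1011]
tcp_rot: [0.982, 0.188, 0.006, 0.004]
ft_force: [17.4, -9.0, -16.2]
opening: 0.0113
t 22.15 p [ 0.4452 -0.1899  0.1011] x [0.929 0.369 0.01 ] y [ 0.369 -0.929  0.01 ] z [ 0.014 -0.006 -1.   ] F [ 17.4  -9.  -16.2] o 0.0113
0.1721659610811475 1.002780177435039
```

My reverse chord was off (it should be +14.7, −9.3), so I'm correcting that and carrying on.

```bash
python3 -m jog '[[0,0,0,4.5,6.3,0,0],[0,0,0.1,14.7,-9.3,0,0],[0,0,0.1,14.7,-9.3,0,0],[0,0,0.1,14.7,-9.3,0,0],[0,0,0.1,14.7,-9.3,0,0],[0,0,0,0,0,0,0]]'
python3 - <<'E'
from h import *
st()
hinge=np.array([.5884,-.2855]); p=np.array(readout.state()['ee_pos'])[:2]-hinge; print(np.linalg.norm(p),np.radians(np.degrees(np.arctan2(p[1],p[0]))) +.634-np.arctan2(.142,-.1))
go([.5932,-.1112,.1005],-36.4)
E
```

```text
clock: 22.9
ee_pos: [0.4946, -0.1397, 0.1009]
tcp_rot: [1.0, -0.01, -0.001, -0.001]
ft_force: [-2.7, 5.4, 5.8]
opening: 0.0113
t 22.9 p [ 0.4946 -0.1397  0.1009] x [ 1.    -0.021 -0.001] y [-0.021 -1.    -0.003] z [-0.001  0.003 -1.   ] F [-2.7  5.4  5.8] o 0.0113
0.17336747081668674 0.5922024557546934
az now -1.19 rz 0.614 then mm [ 62.5 -81.5   0.4]
```

```bash
python3 -m jog '[[0,0,0.1,14.7,-9.3,0,0],[0,0,0.1,14.7,-9.3,0,0],[0,0,0.1,14.7,-9.3,0,0],[0,0,0.1,14.7,-9.3,0,0],[0,0,0.1,14.7,-9.3,0,0],[0,0,0.05,7.2,-4.8,0,0],[0,0,0.04,5.6,-3.9,0,0],[0,0,0,0,0,0,0],[0,0,0,0,0,0,0]]'
python3 - <<'E'
from h import *
st()
hinge=np.array([.5884,-.2855]); p=np.array(readout.state()['ee_pos'])[:2]-hinge; print(np.linalg.norm(p),np.radians(np.degrees(np.arctan2(p[1],p[0]))) +.634-np.arctan2(.142,-.1))
go([.5932,-.1112,.1005],-36.4)
E
```

```text
clock: 24.02
ee_pos: [0.5914, -0.1102, 0.101]
tcp_rot: [0.954, -0.301, -0.0, -0.002]
ft_force: [0.4, 5.4, 2.7]
opening: 0.0113
t 24.02 p [ 0.5914 -0.1102  0.101 ] x [ 0.819 -0.573 -0.001] y [-0.573 -0.819 -0.003] z [ 0.001  0.003 -1.   ] F [0.4 5.4 2.7] o 0.0113
0.17537135204156795 0.003210194706121605
az now -34.99 rz 0.025 then mm [ 2.1 -0.2  0.5]
```

```bash
python3 -m jog '[[0,0,0.025,2,0,0,0],[0,0,0,3,-1,0,0],[0,0,0,3,0,0,0],[0,0,0,0,0,0,0],[0,0,0,0,0,0,0]]';  python3 -m jog '[[0,0,0,-3,0,0,0],[0,0,0,0,0,0,0.3],[0,0,0,0,0,0,0.5],[0,0,0,0,0,0,0.5],[0,0,0,0,0,-30,0.5],[0,0,0,0,0,-45,0.5],[0,0,0,0,0,-45,0.5],[0,0,0,0,0,0,0.5]]'
python3 - <<'E'
from h import *
st(); go([.481,.016,.22],0)
t=snap('top');s=snap('side')
for n,S,sl in(('top',t,(slice(135,250),slice(170,290))),('side',s,(slice(170,300),slice(170,335)))):
    im=S['color'];hsv=cv2.cvtColor(im,cv2.COLOR_BGR2HSV); m=((hsv[...,1]<70)&(hsv[...,2]>70)).astype(np.uint8)
    k,lab,stt,cen=cv2.connectedComponentsWithStats(m)
    for i in range(1,k):
        if 150<stt[i,4]<600: print(n,cen[i].round(1),stt[i,4],ray(S,*cen[i],.026).round(4))
    cv2.imwrite(f'pics/raw_{n}1.png',im)
a=cv2.resize(t['color'][130:235,300:405],(399,399),interpolation=cv2.INTER_CUBIC)
b=cv2.resize(s['color'][60:165,240:345],(399,399),interpolation=cv2.INTER_CUBIC)
c=np.zeros((400,800,3),np.uint8); c[:399,:399]=a; c[:399,401:]=b; cv2.imwrite('pics/gd.png',c)
E
```

```text
clock: 24.65
ee_pos: [0.5964, -0.1103, 0.1009]
tcp_rot: [0.95, -0.311, -0.003, -0.003]
ft_force: [-6.4, 11.7, 7.5]
opening: 0.0112
clock: 25.65
ee_pos: [0.5978, -0.1166, 0.2252]
tcp_rot: [0.949, -0.314, 0.004, -0.0]
ft_force: [0.1, 0.1, -0.2]
opening: 0.0431
t 25.65 p [ 0.5978 -0.1166  0.2252] x [ 0.802 -0.597  0.008] y [-0.597 -0.803 -0.003] z [ 0.008 -0.002 -1.   ] F [ 0.1  0.1 -0.2] o 0.0431
az now -36.63 rz -0.639 then mm [-116.8 -132.6    5.2]
top [287.8 123.3] 273 [ 0.8246 -0.0517  0.026 ]
top [271.3 222.4] 278 [0.4794 0.0167 0.026 ]
top [207.1 236.8] 299 [0.4367 0.2332 0.026 ]
side [295.9 207.4] 319 [0.478  0.0204 0.026 ]
side [274.3 259. ] 465 [0.435  0.2382 0.026 ]
```

View pics/gd.png

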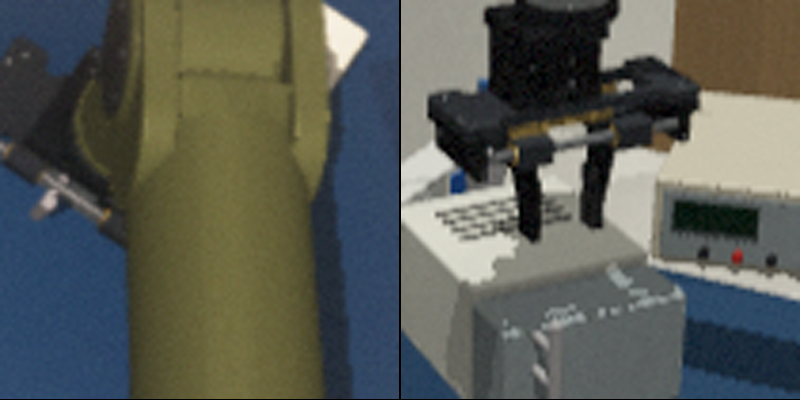

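The guard is shut and the couplers haven't moved: B at (0.479,0.018), A at (0.436,0.235). Next I'll rectify both views onto the fin-top plane for the two small docks (2nd and 4th), and onto the rib-top plane for the couplers.

```bash
cat >> h.py <<'E'
def rect(S,im,c,z,half=.04,N=300):
    """image cast onto plane z, square patch; right=-y, up=+x"""
    q=np.float32([proj(S,[c[0]+half*a,c[1]+half*b,z]) for a,b in((1,1),(1,-1),(-1,-1),(-1,1))])
    H=cv2.getPerspectiveTransform(q,np.float32([[0,0],[N,0],[N,N],[0,N]])); return cv2.warpPerspective(im,H,(N,N),flags=cv2.INTER_CUBIC)
def unrect(u,v,c,half=.04,N=300): return np.array([c[0]+half*(1-2*v/N),c[1]+half*(1-2*u/N)])
def mont(items,fn,half=.04,N=300):
    ss={}
    for n in('top','side'):
        L=[snap(n) for _ in range(4)]; ss[n]=(L[0],np.mean([l['color'] for l in L],0).astype(np.uint8))
    rows=[]
    for n in('top','side'):
        row=[]
        for c,z in items:
            p=rect(*ss[n],c,z,half,N).copy()
            for k in range(0,N,N//8): cv2.line(p,(k,0),(k,6),(0,0,255),1); cv2.line(p,(0,k),(6,k),(0,0,255),1)
            row.append(p)
        rows.append(np.hstack(row))
    cv2.imwrite('pics/'+fn,np.vstack(rows)); return ss
E
python3 - <<'E'
from h import *
mont([((.635,.212),.036),((.703,.059),.036)],'docks.png')
mont([((.437,.235),.049),((.480,.017),.049)],'coup.png')
E
```

```text
(no output)
```

View pics/docks.png

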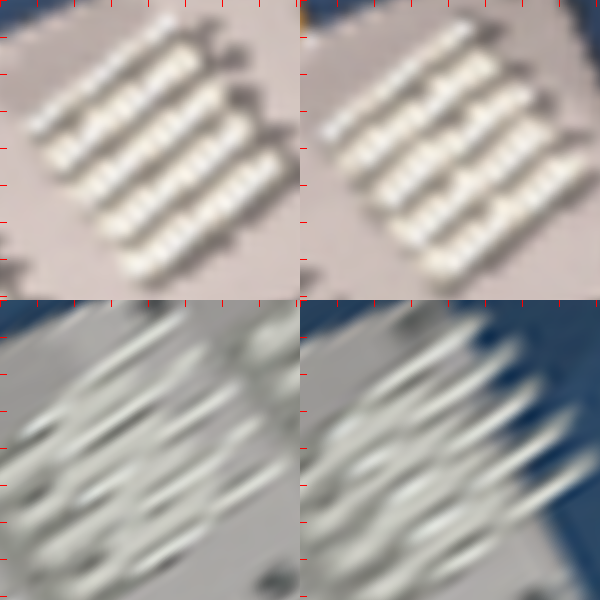

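View pics/coup.png

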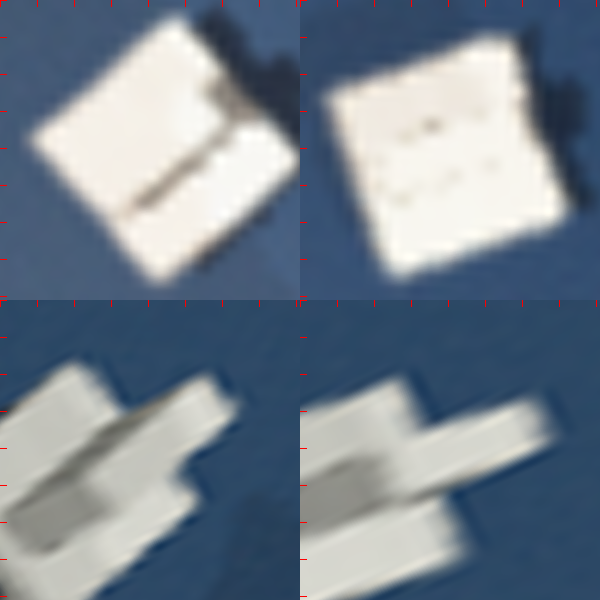

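Rectified docks (3.75 px/mm): dock 2's 5 fins run from (32,128)–(168,20) to (130,268)–(275,160), centre about (154,143). Dock 4's centre is about (156,146) in its panel. Fins rise about 36° to the right, an azimuth near −54°. Coupler A's fins are at about −49° and B's at about −71.5°. Next I'll check the fin angle numerically and turn the tool.

```bash
python3 -m jog '[[0,0,-0.16,0,0,0,0.6],[0,0,-0.16,0,0,0,0.6],[0,0,-0.16,0,0,0,0.6],[0,0,-0.16,0,0,0,0.6],[0,0,-0.16,0,0,0,0.6],[0,0,-0.16,0,0,0,0.6],[0,0,-0.16,0,0,0,0.6],[0,0,-0.16,0,0,0,0.6],[0,0,-0.16,0,0,0,0.6],[0,0,-0.16,0,0,0,0.6],[0,0,-0.16,0,0,0,0.6],[0,0,-0.16,0,0,0,0.6],[0,0,-0.16,0,0,0,0.6],[0,0,-0.16,0,0,0,0.6],[0,0,-0.16,0,0,0,0.6],[0,0,-0.13,0,0,0,0.6],[0,0,0,0,0,0,0.6]]'
python3 - <<'E'
from h import *
st(); go([.480,.0155,.12],108.5)
L=[snap('top') for _ in range(6)]; im=np.mean([l['color'] for l in L],0).astype(np.uint8)
for c in((.635,.212),(.703,.059),(.605,.285),(.670,.135)):
    p=cv2.cvtColor(rect(L[0],im,c,.036),cv2.COLOR_BGR2GRAY); p=cv2.GaussianBlur(p,(0,0),4)
    b=cv2.adaptiveThreshold(p,255,cv2.ADAPTIVE_THRESH_MEAN_C,cv2.THRESH_BINARY,75,-4)
    k,lab,stt,cen=cv2.connectedComponentsWithStats(b)
    for i in range(1,k):
        pts=np.argwhere(lab==i)[:,::-1].astype(np.float32)
        (cx,cy),(w,h),a=cv2.minAreaRect(pts)
        if max(w,h)>110 and min(w,h)<60:
            d=cv2.fitLine(pts,cv2.DIST_L2,0,.01,.01).ravel(); print(c,'mid',round(cx),round(cy),'len',round(max(w,h)),round(min(w,h)),'img ang',np.degrees(np.arctan2(-d[1],d[0])).round(1))
E
```

```text
clock: 28.68
ee_pos: [0.5954, -0.1156, 0.2206]
tcp_rot: [0.586, 0.811, 0.0, 0.0]
ft_force: [0.4, 0.5, -0.2]
opening: 0.0523
t 28.68 p [ 0.5954 -0.1156  0.2206] x [-0.314  0.949 -0.   ] y [0.949 0.314 0.   ] z [ 0. -0. -1.] F [ 0.4  0.5 -0.2] o 0.0523
az now 108.3 rz -0.004 then mm [160.9 -67.9 100.6]
(0.635, 0.212) mid 45 35 len 112 34 img ang 26.4
(0.635, 0.212) mid 120 108 len 186 28 img ang 37.3
(0.635, 0.212) mid 150 142 len 217 28 img ang 37.5
(0.635, 0.212) mid 175 178 len 186 29 img ang 38.1
(0.635, 0.212) mid 198 218 len 203 35 img ang 36.4
(0.635, 0.212) mid 243 260 len 170 41 img ang 37.0
(0.703, 0.059) mid 55 32 len 124 39 img ang 21.0
(0.703, 0.059) mid 92 77 len 186 24 img ang 38.7
(0.703, 0.059) mid 112 113 len 196 29 img ang 37.4
(0.703, 0.059) mid 149 141 len 186 31 img ang 37.5
(0.703, 0.059) mid 171 183 len 191 38 img ang 39.2
(0.703, 0.059) mid 210 210 len 220 38 img ang 36.8
(0.703, 0.059) mid 241 258 len 167 37 img ang 37.3
(0.605, 0.285) mid 87 107 len 197 28 img ang 37.2
(0.605, 0.285) mid 117 141 len 199 30 img ang 39.5
(0.605, 0.285) mid 147 174 len 200 30 img ang 38.0
(0.605, 0.285) mid 173 210 len 188 31 img ang 37.2
(0.605, 0.285) mid 203 244 len 197 35 img ang 37.2
(0.605, 0.285) mid 266 283 len 119 56 img ang 35.0
(0.67, 0.135) mid 79 58 len 208 30 img ang 38.2
(0.67, 0.135) mid 105 94 len 193 28 img ang 37.1
(0.67, 0.135) mid 120 136 len 214 33 img ang 37.5
(0.67, 0.135) mid 182 205 len 207 30 img ang 36.6
(0.67, 0.135) mid 218 232 len 205 35 img ang 37.7
(0.67, 0.135) mid 259 276 len 115 35 img ang 31.0
```

```bash
python3 -m jog '[[0,0,-0.004,20,-8,0,0.6],[0,0,0,40,-17,0,0.6],[0,0,0,40,-17,0,0.6],[0,0,0,40,-17,0,0.6],[0,0,0,21,-9,20,0.6],[0,0,0,0,0,40,0.6],[0,0,0,0,0,40,0.6],[0,0,0,0,0,0,0.6]]'
python3 - <<'E'
from h import *
st(); go([.480,.0155,.041],108.5)
ss=mont([((.480,.017),.049)],'b1.png',N=300)
E
```

```text
clock: 29.98
ee_pos: [0.4772, 0.0156, 0.1183]
tcp_rot: [0.583, 0.812, -0.001, -0.003]
ft_force: [0.5, 0.4, 0.5]
opening: 0.0518
t 29.98 p [0.4772 0.0156 0.1183] x [-0.32   0.948  0.003] y [ 0.948  0.32  -0.005] z [-0.006  0.001 -1.   ] F [0.5 0.4 0.5] o 0.0518
az now 108.63 rz 0.002 then mm [-0.9  2.6 77.3]
```

View pics/b1.png

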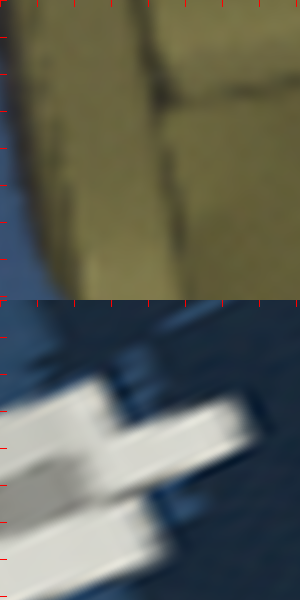

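Coupler B hasn't moved (rib top at about (100–250, 400–480)). Grasping.

```bash
python3 -m jog '[[0,0,0,-1,2.6,20,0.6],[0,0,0,0,0,30,0.6],[0,0,0,0,0,17,0.6],[0,0,0,0,0,9,0.6],[0,0,0,0,0,0,0.6],[0,0,0,0,0,0,0.3],[0,0,0,0,0,0,0],[0,0,0,0,0,0,0],[0,0,0,0,0,0,0],[0,0,0,0,0,0,0]]';python3 -m jog '[[0,0,0,0,0,-20,0],[0,0,0,0,0,-30,0],[0,0,0,0,0,-30,0],[0,0,0,0,0,-10,0],[0,0,0,0,0,0,0]]'
python3 - <<'E'
from h import *
st(); go([.7049,.0582,.12],127.5)
E
```

```text
clock: 31.62
ee_pos: [0.4822, 0.0151, 0.0445]
tcp_rot: [0.583, 0.812, -0.0, -0.0]
ft_force: [-0.7, -0.4, 1.6]
opening: 0.0141
clock: 32.25
ee_pos: [0.4825, 0.0152, 0.1344]
tcp_rot: [0.583, 0.812, -0.0, 0.0]
ft_force: [0.3, -0.1, -1.9]
opening: 0.0138
t 32.25 p [0.4825 0.0152 0.1344] x [-0.319  0.948 -0.001] y [0.948 0.319 0.   ] z [ 0. -0. -1.] F [ 0.3 -0.1 -1.9] o 0.0138
az now 108.61 rz -0.33 then mm [-101.3  202.7   14.4]
```

```bash
python3 -m jog '[[0,0,-0.11,0,0,0,0],[0,0,-0.11,0,0,0,0],[0,0,-0.11,0,0,0,0],[0,0,0,-10,20,0,0],[0,0,0,-20,40,0,0],[0,0,0,-20,40,0,0],[0,0,0,-20,40,0,0],[0,0,0,-20,40,0,0],[0,0,0,-11,23,10,0],[0,0,0,0,0,0,0],[0,0,0,0,0,0,0]]'
python3 - <<'E'
from h import *
st(); go([.7049,.0582,.095],127.5)
E
```

```text
clock: 33.62
ee_pos: [0.7035, 0.0589, 0.1229]
tcp_rot: [0.442, 0.897, -0.001, -0.001]
ft_force: [-0.1, -0.6, -1.3]
opening: 0.0137
t 33.62 p [0.7035 0.0589 0.1229] x [-0.61   0.793  0.002] y [ 0.793  0.61  -0.003] z [-0.003 -0.    -1.   ] F [-0.1 -0.6 -1.3] o 0.0137
az now 127.56 rz 0.001 then mm [-1.4  0.6 27.9]
```

```bash
python3 -m jog '[[0,0,0,-1.4,0.6,15,0],[0,0,0,0,0,15,0],[0,0,0,0,0,5,0],[0,0,0,0,0,0,0]]'; python3 -m jog '[[0,0,0,0,0,3,0],[0,0,0,0,0,3,0],[0,0,0,0,0,3,0],[0,0,0,0,0,0,0],[0,0,0,0,0,0,0]]'
python3 - <<'E'
from h import *
st(); go([.7049,.0582,.0645],127.5)
s=snap('side')
cv2.imwrite('pics/d4.png',cv2.resize(s['color'][150:260,185:265],(580,600*110*58//(80*60)//10*0+600),interpolation=cv2.INTER_CUBIC))
E
```

```text
clock: 34.12
ee_pos: [0.7057, 0.0579, 0.0888]
tcp_rot: [0.442, 0.897, -0.0, -0.0]
ft_force: [-0.5, -0.2, -1.0]
opening: 0.0138
clock: 34.75
ee_pos: [0.7063, 0.0581, 0.0806]
tcp_rot: [0.442, 0.897, -0.0, 0.0]
ft_force: [0.1, -0.2, -1.8]
opening: 0.0138
t 34.75 p [0.7063 0.0581 0.0806] x [-0.609  0.793 -0.   ] y [0.793 0.609 0.   ] z [ 0. -0. -1.] F [ 0.1 -0.2 -1.8] o 0.0138
az now 127.52 rz 0.0 then mm [ 0.9 -1.1 16.1]
```

```bash
python3 -m jog '[[0,0,0,1,-1,2,0],[0,0,0,0,0,2,0],[0,0,0,0,0,0,0],[0,0,0,0,0,0,0]]';  python3 -m jog '[[0,0,0,0,0,2,0],[0,0,0,0,0,2,0],[0,0,0,0,0,0,0],[0,0,0,0,0,0,0]]'
```

```text
clock: 35.3
ee_pos: [0.7049, 0.0583, 0.0765]
tcp_rot: [0.442, 0.897, -0.0, 0.0]
ft_force: [0.2, -0.5, -1.6]
opening: 0.0137
clock: 35.8
ee_pos: [0.7049, 0.0583, 0.0725]
tcp_rot: [0.442, 0.897, -0.0, -0.0]
ft_force: [0.4, 0.7, -0.4]
opening: 0.0143
```

```bash
python3 -m jog '[[0,0,0,0,0,2,0],[0,0,0,0,0,2,0],[0,0,0,0,0,2,0],[0,0,0,0,0,2,0],[0,0,0,0,0,0,0],[0,0,0,0,0,0,0]]';  python3 -m jog '[[0,0,0,0,0,1.5,0],[0,0,0,0,0,1.5,0],[0,0,0,0,0,0,0],[0,0,0,0,0,0,0]]'
```

```text
clock: 36.55
ee_pos: [0.7049, 0.0583, 0.0647]
tcp_rot: [0.442, 0.897, -0.0, 0.0]
ft_force: [-0.4, 0.2, 0.2]
opening: 0.0137
clock: 37.05
ee_pos: [0.705, 0.0583, 0.0645]
tcp_rot: [0.442, 0.897, -0.0, 0.001]
ft_force: [-5.4, -1.8, 13.0]
opening: 0.0133
```

Home at the expected height, with 13 N against the floor. Releasing, lifting, then heading for A.

```bash
python3 -m jog '[[0,0,0,0,0,-2,0],[0,0,0,0,0,0,0.3],[0,0,0,0,0,0,0.4],[0,0,0,0,0,0,0.4],[0,0,0,0,0,-20,0.4],[0,0,0,0,0,-40,0.5],[0,0,0,0,0,-40,0.6],[0,0,0,0,0,-20,0.6],[0,0,0,0,0,0,0.6]]'
python3 - <<'E'
from h import *
st(); go([.437,.234,.12],131)
t=snap('top');s=snap('side')
for n,S in(('top',t),('side',s)):
    im=S['color'];hsv=cv2.cvtColor(im,cv2.COLOR_BGR2HSV); m=((hsv[...,1]<70)&(hsv[...,2]>70)).astype(np.uint8)
    k,lab,stt,cen=cv2.connectedComponentsWithStats(m)
    for i in range(1,k):
        if 150<stt[i,4]<600: print(n,cen[i].round(1),stt[i,4],ray(S,*cen[i],.026).round(4))
cv2.imwrite('pics/d4b.png',cv2.resize(s['color'][155:300,175:310],None,fx=4.1,fy=4.1,interpolation=cv2.INTER_CUBIC))
E
```

```text
clock: 38.17
ee_pos: [0.7058, 0.0587, 0.1857]
tcp_rot: [0.442, 0.897, 0.001, 0.002]
ft_force: [0.4, -0.4, 0.4]
opening: 0.0519
t 38.17 p [0.7058 0.0587 0.1857] x [-0.609  0.793 -0.002] y [0.793 0.609 0.003] z [ 0.004  0.    -1.   ] F [ 0.4 -0.4  0.4] o 0.0519
az now 127.53 rz -0.061 then mm [308.6 -87.9  65.7]
top [207.  236.8] 298 [0.4367 0.2334 0.026 ]
side [274.3 259. ] 466 [0.435  0.2382 0.026 ]
```

View pics/d4b.png

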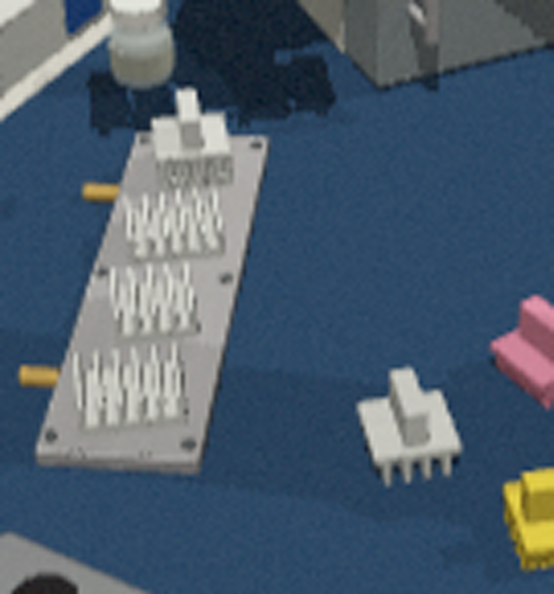

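B is seated on the far small dock (around (190,150)), and A is unmoved at (410,430). Moving over A and grasping.

```bash
python3 -m jog '[[0,0,-0.061,0,0,0,0.6],[0,0,0,22,-6,0,0.6],[0,0,0,40,-11.4,0,0.6],[0,0,0,40,-11.4,0,0.6],[0,0,0,40,-11.4,0,0.6],[0,0,0,40,-11.4,0,0.6],[0,0,0,40,-11.4,0,0.6],[0,0,0,40,-11.4,0,0.6],[0,0,0,30,-9,10,0.6],[0,0,0,16,-5,30,0.6],[0,0,0,0,0,25,0.6],[0,0,0,0,0,0,0.6]]'
python3 - <<'E'
from h import *
st(); go([.437,.234,.0445],131)
s=snap('side');im=s['color'];hsv=cv2.cvtColor(im,cv2.COLOR_BGR2HSV); m=((hsv[...,1]<70)&(hsv[...,2]>70)).astype(np.uint8)
k,lab,stt,cen=cv2.connectedComponentsWithStats(m)
for i in range(1,k):
    if 150<stt[i,4]<700: print(cen[i].round(1),stt[i,4],ray(s,*cen[i],.026).round(4))
E
```

```text
clock: 39.78
ee_pos: [0.4336, 0.2313, 0.1157]
tcp_rot: [0.414, 0.91, -0.002, -0.002]
ft_force: [-0.5, 0.1, 0.3]
opening: 0.0523
t 39.77 p [0.4336 0.2313 0.1157] x [-0.657  0.754  0.003] y [ 0.754  0.657 -0.006] z [-0.006 -0.002 -1.   ] F [-0.5  0.1  0.3] o 0.0523
az now 131.05 rz 0.001 then mm [-0.3  4.3 71.2]
[364.5  24.4] 607 [ 0.9198 -1.9682  0.026 ]
[274.3 259. ] 472 [0.4351 0.2381 0.026 ]
```

```bash
python3 -m jog '[[0,0,0,0,4,20,0.6],[0,0,0,0,0,30,0.6],[0,0,0,0,0,14,0.6],[0,0,0,0,0,7,0.6],[0,0,0,0,0,0,0.6],[0,0,0,0,0,0,0.3],[0,0,0,0,0,0,0],[0,0,0,0,0,0,0],[0,0,0,0,0,0,0],[0,0,0,0,0,0,0]]';python3 -m jog '[[0,0,0,0,0,-20,0],[0,0,0,0,0,-30,0],[0,0,0,0,0,-30,0],[0,0,0,0,0,-10,0],[0,0,0,0,0,0,0]]'
python3 - <<'E'
from h import *
st(); go([.6369,.2115,.12],127.5)
E
```

```text
clock: 41.08
ee_pos: [0.4389, 0.2351, 0.0474]
tcp_rot: [0.414, 0.91, -0.0, -0.0]
ft_force: [-0.3, 0.1, -1.1]
opening: 0.0136
clock: 41.7
ee_pos: [0.4394, 0.2353, 0.1382]
tcp_rot: [0.415, 0.91, 0.0, 0.001]
ft_force: [0.1, -0.1, -0.6]
opening: 0.0138
t 41.7 p [0.4394 0.2353 0.1382] x [-0.656  0.755 -0.001] y [0.755 0.656 0.001] z [ 0.002 -0.    -1.   ] F [ 0.1 -0.1 -0.6] o 0.0138
az now 131.01 rz 0.061 then mm [-139.1  142.2   18.2]
```

```bash
python3 -m jog '[[0,0,0.061,0,0,0,0],[0,0,0,-19,20,0,0],[0,0,0,-30,30,0,0],[0,0,0,-30,31,0,0],[0,0,0,-30,31,0,0],[0,0,0,-20,20,10,0],[0,0,0,-10,10,8,0],[0,0,0,0,0,0,0],[0,0,0,0,0,0,0]]'
python3 - <<'E'
from h import *
st(); go([.6369,.2115,.0845],127.5)
E
```

```text
clock: 42.82
ee_pos: [0.6349, 0.2125, 0.1195]
tcp_rot: [0.441, 0.897, -0.0, -0.001]
ft_force: [1.5, 0.0, -0.9]
opening: 0.0139
t 42.83 p [0.6349 0.2125 0.1195] x [-0.61   0.792  0.001] y [ 0.792  0.61  -0.001] z [-0.001  0.    -1.   ] F [ 1.5  0.  -0.9] o 0.0139
az now 127.62 rz 0.002 then mm [-2.  1. 35.]
```

```bash
python3 -m jog '[[0,0,0.002,-2,0.7,15,0],[0,0,0,0,0,15,0],[0,0,0,0,0,5,0],[0,0,0,0,0,0,0],[0,0,0,0,0,2,0],[0,0,0,0,0,2,0],[0,0,0,0,0,0,0]]'
python3 - <<'E'
from h import *
st(); go([.6369,.2115,.0674],127.5)
E
python3 -m jog '[[0,0,0,0,0,2,0],[0,0,0,0,0,2,0],[0,0,0,0,0,0,0],[0,0,0,0,0,0,0]]'
```

```text
clock: 43.7
ee_pos: [0.6381, 0.2104, 0.0805]
tcp_rot: [0.443, 0.897, -0.0, 0.0]
ft_force: [0.2, 0.6, -1.3]
opening: 0.0139
t 43.7 p [0.6381 0.2104 0.0805] x [-0.608  0.794 -0.   ] y [ 0.794  0.608 -0.   ] z [ 0. -0. -1.] F [ 0.2  0.6 -1.3] o 0.0139
az now 127.41 rz -0.002 then mm [ 1.6 -0.3 13.1]
clock: 44.2
ee_pos: [0.6381, 0.2104, 0.0765]
tcp_rot: [0.443, 0.897, -0.0, 0.0]
ft_force: [-0.4, -0.4, -0.8]
opening: 0.0136
```

Fins are entering freely. Lowering the rest of the way.

```bash
python3 -m jog '[[0,0,0,1.6,0,2,0],[0,0,0,0,0,2,0],[0,0,0,0,0,2,0],[0,0,0,0,0,2,0],[0,0,0,0,0,1,0],[0,0,0,0,0,0,0]]';  python3 -m jog '[[0,0,0,0,0,1.5,0],[0,0,0,0,0,1.5,0],[0,0,0,0,0,0,0],[0,0,0,0,0,0,0]]'
```

```text
clock: 44.95
ee_pos: [0.6372, 0.2117, 0.0676]
tcp_rot: [0.443, 0.897, 0.0, 0.0]
ft_force: [-0.1, -0.2, -2.3]
opening: 0.0133
clock: 45.45
ee_pos: [0.6373, 0.2116, 0.0672]
tcp_rot: [0.443, 0.896, -0.0, 0.001]
ft_force: [-5.2, -2.6, 12.3]
opening: 0.0137
```

```bash
python3 -m jog '[[0,0,0,0,0,-2,0],[0,0,0,0,0,0,0.3],[0,0,0,0,0,0,0.4],[0,0,0,0,0,0,0.4],[0,0,0,0,0,-20,0.4],[0,0,0,0,0,-40,0.4],[0,0,0,0,0,-50,0.4],[0,0,0,0,0,-50,0.4],[0,0,0,20,-6,0,0.4],[0,0,0,40,-12,0,0.4],[0,0,0,40,-12,0,0.4],[0,0,0,40,-12,0,0.4],[0,0,0,40,-12,0,0.4],[0,0,0,40,-12,0,0.4],[0,0,0,40,-12,0,0.4],[0,0,0,40,-12,0,0.4],[0,0,0,40,-12,0,0.4],[0,0,0,20,-6,0,0.4],[0,0,0,0,0,0,0.4]]'
python3 - <<'E'
from h import *
st(); t=snap('top');s=snap('side')
a=cv2.resize(t['color'][100:280,160:400],(800,600),interpolation=cv2.INTER_CUBIC); cv2.imwrite('pics/fin_t.png',a)
ss=mont([((.6372,.2117),.069),((.705,.0583),.069)],'fin_d.png')
cv2.imwrite('pics/fin_s.png',cv2.resize(s['color'][90:300,170:345],(500,600),interpolation=cv2.INTER_CUBIC))
E
```

```text
clock: 47.82
ee_pos: [0.33, 0.4331, 0.2267]
tcp_rot: [0.441, 0.898, -0.0, 0.0]
ft_force: [0.3, 0.3, 0.2]
opening: 0.0345
t 47.83 p [0.33   0.4331 0.2267] x [-0.611  0.791 -0.   ] y [ 0.791  0.611 -0.   ] z [ 0. -0. -1.] F [0.3 0.3 0.2] o 0.0345
```

View pics/fin_t.png

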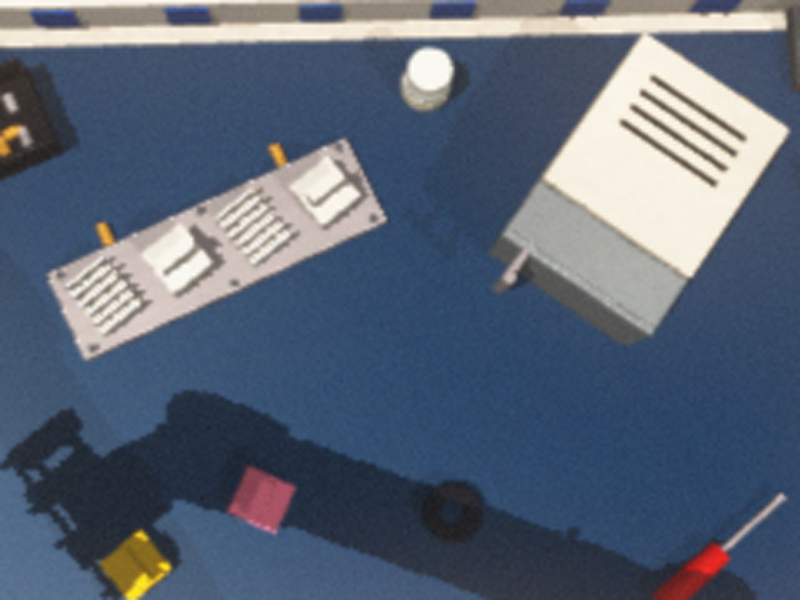

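View pics/fin_d.png

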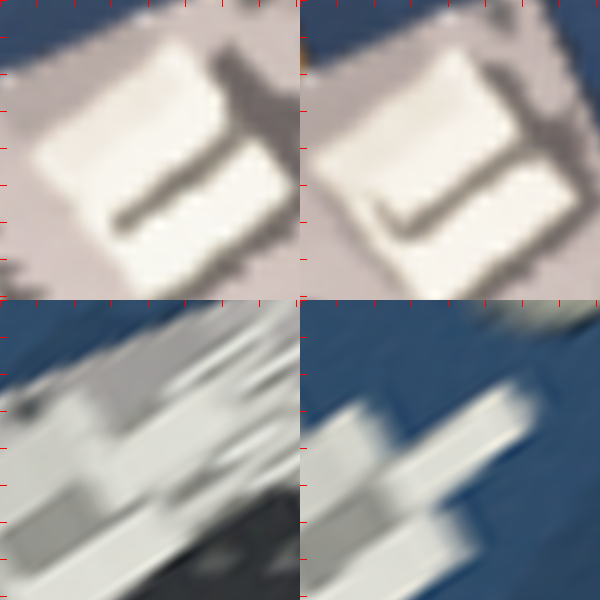

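Both couplers are seated and level on small docks 2 and 4. In the top view they sit at (180,258) and (328,188). The guard flange is flush with the pump, and the bystanders and look-alikes haven't moved. The tool is clear, so I'm handing in.

```bash
python3 -c "
from workcell import order; print(order.close_job())"
```

```text
the job is handed in; nothing more can be done
None
```

The job is handed in at about 48 s of the 210 s allowed; no verdict was reported.

- **Guard and shaft:** I opened the guard to about 1.45 rad. I then pulled the knob out until it stopped at about 31 N and pushed it in until it stopped at about 24 N. The tool moved 15 mm between the two stops, which fits the 14 mm of float. I then pressed the guard shut against its stop. The last top picture shows its flange flush with the pump. I could not see the knob again once the guard covered it.
- **Couplers:** Only the two small ones were there; both white couplers showed 4 fins. They sit on the two small docks (2nd and 4th from the left). Each went down freely, stopped at exactly the expected height and took 12–13 N on the dock floor.
- **Last checks:** The final pictures show both couplers level and lined up with their docks. The jar, reel, screwdriver and the pink and yellow look-alikes in that picture look unmoved, and the robot is clear of everything. I did not check the meter again, since it was outside the last picture, but the arm's moves were not near it.
- **Where readings disagreed:** The two cameras differed by about 2 mm on the docks and up to 4 mm on the couplers, so I used values in between. In the rectified side view the couplers read about 3 mm off along the fins. That is the same offset that view gave for the docks, and the limit is 7 mm. While closing the guard, the first part of the path was slightly off and put about 20 N sideways (25 N in all) on the handle; I corrected it before carrying on.

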